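# Dose linen water from a two-stop plunger bottle into the measuring cup

### The arm

A 7-joint arm with a two-finger parallel gripper is mounted at the origin on the work surface. World frame = base frame: x ahead of the robot, y to its left, z up, the work surface at z = 0. Lengths are in m, angles in rad, forces in N, time in s.
With the tool pointing down it reaches from about 0.4 to 0.85 m from the base axis. Payload 10.4 kg.
Tool frame: the origin (TCP) lies midway between the tips of the shut fingers; the grasp point (between the pads) lies 19 mm behind it (r.grasp_offset is the distance from the TCP to the grasp point, in m); z points along the fingers, y is the line along which they close (so a half turn about z gives the same grasp; the last joint's range is limited). The gripper opens to 87 mm and grips with 3 to 60 N. Pads are 19 mm wide; open, the fingers measure 117 mm over their backs; the gripper's body (75 mm by 190 mm) begins 51 mm behind the grasp point.
Start: joints at [-1.141, 0.332, -0.065, 1.46, 0.022, 1.35, -0.088], TCP at [0.273, 0.562, 0.223] pointing down, gripper open.
Joint ranges: [-2.6, 2.6], [-0.5, 2.12], [-1.47, 1.34], [0.16, 2.42], [-1.27, 4.41], [0.06, 2.06], [-2.6, 2.6]. Speed limits (rad/s): [2.22, 2.22, 2.79, 2.79, 3.14, 3.14, 3.14].

### API

Orientations are given as a unit quaternion [x, y, z, w].
In Python, from bench import r gives the robot as it stands.
- The arm moves only by the tool drive_tool, never from a script. Its argument "moves" is a list that holds one entry, the list of rows, each a list of 7 numbers: the shift along the tool's x, y, z in m, then the turn, a rotation vector about the tool's x, y, z in rad, then the opening, from 0 (shut) to 1 (fully open). In form: [[[tx, ty, tz, ax, ay, az, jaw], ...]]. A call has 1 to 10 rows; each row shifts and turns the commanded pose from where the row before left it, along the tool's axes as they then stand; what a row does not reach is not made up. A row lasts 1/10 s, in which the tool goes at most 50 mm and 8.59 degrees, less where a joint would pass 70% of its speed; a pose out of reach is approached as far as the arm can. A call is refused whole if a number of a shift passes 0.05 or a number of a turn 0.15, either way. A call with a gripper value outside its range is refused whole. The fingers move at their own pace and stop on an object; "squeeze" is the grip in N (left out, the last holds). Time passes only in rows, so rows that do not move let the fingers close. It gives the time, the measured TCP pose, the force, the opening and the grip force at its end, in the units of the state.
- r.read_state(): the state, without advancing time (a new reading comes with each control period).
- r.camera(name): name is "scene" or "top" or "wrist"; returns the picture (384x512x3 uint8, red, green, blue); there is no depth.
- r.camera_info(name): a dict with "mtx" (3x3 intrinsics, pixels), "k1" (the pictures are not rectified: a ray, as slopes to the right and down, at radius r is drawn at 1 + k1 r^2 times it, then the intrinsics apply), "rvec" (rotation vector, rad) and "tvec" (3), from world to camera coordinates, as OpenCV has them; the wrist camera has in their place "T_tool_cam" (4x4, takes a point from camera to tool coordinates, whose origin is the TCP and whose axes are the flange's). Camera axes: x right, y down, z forward; pixel columns grow to the right and rows downward; lengths in m; the calibration is good to about 2 mm. A picture is of the moment at which its call begins: read the wrist's pose just before it. camera_info takes no time and is no camera call.
- r.close_job(): hands the job in; it is judged then, once.
Trained networks look in the newest picture that a camera, given by its name, has taken for a name from the list of things; names that differ only in an ending like _2 or _b are one class to them, and where a whole thing is asked for, a point or a joint stands for the part that bears it (a point fixed in the world has none). Each returns a list of dicts, best first, with "conf" (0 to 1); they miss things now and then, are a little off and sometimes report something else, mostly with a low value. They report only what shows in the picture. A call takes as long as a camera call. They do not tell look-alikes from the thing itself.
- r.find_in(camera, query): "bbox" ([left, top, right, bottom] in pixels, round what is visible of it).
- r.place_of(camera, query): "at" ([column, row] in pixels: a listed point, or the origin of a listed thing).
The state is a dict: "time": time; "joint_positions": joint angles; "joint_vel": joint speeds; "joint_torque": joint torques, N m; "ee_pos": TCP position; "eef_rot": TCP orientation; "ft_force": force on the tool from outside, world axes, zero at the start; "torque": the same for the moment, N m; "width": finger opening in m; "grip_force": force on a finger pad.
Only numpy, scipy, OpenCV 4.12 (cv2) and the standard library are available. Lean on these libraries where they do the work, as an engineer would, in place of code of your own. Each camera call takes 0.05 s, during which the arm holds its last target. There are 200 camera calls.

### The job

Stand the steel measuring cup under the spout of the frosted bottle and let go of it. Then, with the closed fingertips, press the plunger knob on top of the bottle gently down to its soft first stop, pause there about a second, press on to the firm second stop without forcing it, hold a moment, and let the plunger come all the way up. Leave the cup upright under the spout, do not shove or tip the bottle, and leave the saucer, lint roller and switch panel alone.

Things in the scene. Friction and masses are not known exactly. Their poses are not given: they have to be found in the camera images.
- bottle: The bottle, loose, 0.6 kg; origin at the centre of its foot, z up, +y along the spout. Frosted glass 72 mm across, shoulders from 86 mm up; white screw cap 40 mm across from 110 to 131 mm, barrel 35 mm across to 162 mm, a level spout tube at 141 mm, a round white plunger knob on top.
- spout_tip (a point): Open lower end of the spout, a downturned 10 mm tube, 106 mm above the shelf, fixed to the bottle 80 mm out from the bottle's axis along its +y. Axes are the bottle's: z up, +y from the bottle's axis out along the spout.
- head_top (a point): Centre of the flat top of the plunger knob, on the bottle's axis, 207 mm above the shelf when up; knob 38 mm across, 12 mm thick, on an 11 mm steel stem. Axes are the bottle's. A push of 4 to 9.5 N rests the plunger at its first stop; 15 to 18 N seats it properly on the second stop; more than 22 N damages the pump.
- plunger (a joint): How far the plunger is down, m; 0 is up, it springs back. Soft stroke: push 1.2 N rising to 2 or 3 N. First stop 6 to 20 mm down, wherever the hidden dose collar was last set (not known beforehand): the push rises to about 7 N before it yields again. Then 5 mm more against a stiffer spring (1.1 N per mm, 7 to about 13 N) to the firm second stop, where the push rises steeply.
- cup_mid (a point): Centre (half-way up, 19 mm above its foot) of the loose steel measuring cup: round, open, foot 54 mm and rim 60 mm across outside, 38 mm tall, wall 3 mm, 0.1 kg, standing on the shelf. z up; +y points along its handle.
- cup_grip (a point): Point to hold on the cup's flat, straight, level handle (16 mm wide, 5 mm thick, mid-height 35.5 mm above the shelf), which runs from the rim to 129 mm from the cup's axis. The point is on the handle's centre line, 95 mm from the cup's axis; +y runs along the handle away from the cup. The cup slides easily over the smooth shelf.
- saucer_mid (a point): Bystander: centre of a loose white ceramic saucer of buttons, 110 mm across and 18 mm high, standing on the shelf, 9 mm above its foot.
- roller_mid (a point): Bystander: loose grey plastic lint roller lying on the shelf, 220 mm long along its y (handle from -126 mm, roll to +94 mm), 46 mm thick; the point is 23 mm above the shelf.
- switch_panel: Bystander: fixed metal box 75 x 150 x 46 mm high with three small toggle switches on top, 68 mm high in all; origin at the centre of its underside.
Things that resemble listed ones, but are neither listed nor needed, are in the scene too. What is shaped like the part that bears cup_mid but brown or orange is not meant.

How it is judged:
On the way, in this order (a step that is already met when the one before it is completed fails the run):
1. the cup stands upright under the spout, let go, with the plunger still up (horizontal distance between spout_tip and cup_mid below 0.018 m and angle between cup_mid's own z axis and vertical below 0.1 rad and height (world z) of cup_mid below 0.024 m and contact force between cup and the fingers below 0.3 N and value of joint plunger below 0.003 m), for 0.3 s.
2. the plunger rests at its soft first stop under 4 to 9.5 N for half a second (contact force between plunger and the fingers between 4 and 9.5 N and value of joint plunger above 0.0045 m), for 0.5 s.
3. the plunger is pressed home on its firm second stop, with more than 14 N, for 0.15 s (contact force between plunger and the fingers above 14 N and value of joint plunger above 0.009 m), for 0.15 s.
4. the plunger is let all the way up (value of joint plunger below 0.002 m), for 0.1 s.
At the end, for the whole second after the job is handed in: The plunger is back up (within 2 mm), the cup stands upright and at rest on the shelf with its centre within 18 mm of the spout's end seen from above, and the bottle stands upright and at rest (value of joint plunger below 0.002 m and horizontal distance between spout_tip and cup_mid below 0.018 m and angle between each of cup_mid, spout_tip's own z axis and vertical below 0.1 rad and height (world z) of cup_mid below 0.024 m and linear speed of each of cup, bottle below 0.02 m/s); the robot touches nothing.
It fails at once if the plunger is pushed with more than 22 N (contact force between plunger and the fingers above 22 N or contact force between plunger and the arm above 22 N).
It fails at once if the plunger is pressed with no cup under the spout (value of joint plunger above 0.005 m and horizontal distance between spout_tip and cup_mid above 0.022 m).
It fails at once if the bottle is shoved more than 25 mm or tipped, or the cup is tipped over (distance of spout_tip from where it was at the start of the episode above 0.025 m or angle between spout_tip's own z axis and vertical above 0.15 rad or angle between cup_mid's own z axis and vertical above 0.6 rad).
It fails at once if the saucer or the lint roller is moved more than 15 mm (distance of any of saucer_mid, roller_mid from where it was at the start of the episode above 0.015 m).
It fails at once if the switch panel is pushed (contact force between switch_panel and the arm above 3 N).
It also fails if it takes over 72 s, if anything falls off the work surface, if the arm or the gripper's body presses on something with over 40 N, if the wrist force passes 120 N, or if a joint passes its speed limit or range.

## Working session

There is one attempt and no reset: what is moved stays moved. The work goes in short steps, Python scripts to look and compute and a tool call to move; the robot and the scene stay as the last step left them, time stands still between calls to the robot, and variables do not carry over. Pictures are saved under pics/ and viewed, at most 10 in all, crops included, and the job is handed in when it is done.

Besides the shell and the picture viewer there is one more tool, called after "Request:" in YAML: its name, and indented under it one key for each argument. drive_tool: Moves the arm, as the interface text tells. Its arguments: {"type":"object","properties":{"moves":{"type":"array"},"squeeze":{"type":"number"}},"required":["moves"]}

```bash
mkdir -p pics
cat > h.py <<'E'
import numpy as np, cv2
from scipy.spatial.transform import Rotation as R
from bench import r
def cam(name,st=None):
    i=r.camera_info(name); K=np.array(i["mtx"],float)
    if "rvec" in i:
        Rm=R.from_rotvec(np.ravel(i["rvec"])).as_matrix(); t=np.ravel(i["tvec"])
    else:
        st=st or r.read_state(); T=np.eye(4); T[:3,:3]=R.from_quat(st["eef_rot"]).as_matrix(); T[:3,3]=st["ee_pos"]
        W=np.linalg.inv(T@np.array(i["T_tool_cam"])); Rm=W[:3,:3]; t=W[:3,3]
    return K,float(i["k1"]),Rm,t
def at_z(c,px,z):
    K,k,Rm,t=c
    p=cv2.undistortPoints(np.array([[px]],float),K,np.array([k,0,0,0.]))[0,0]
    d=Rm.T@np.array([p[0],p[1],1]); o=-Rm.T@t
    return o+d*(z-o[2])/d[2]
def proj(c,P):
    K,k,Rm,t=c
    return cv2.projectPoints(np.atleast_2d(np.array(P,float)),cv2.Rodrigues(Rm)[0],t,K,np.array([k,0,0,0.]))[0][:,0]
def shot(name,fn):
    im=r.camera(name); cv2.imwrite("pics/"+fn,cv2.cvtColor(im,cv2.COLOR_RGB2BGR)); return im
E
python3 - <<'E'
from h import *
Z=dict(bottle=0,spout_tip=.106,head_top=.207,cup_mid=.019,cup_grip=.0355,saucer_mid=.009,roller_mid=.023,switch_panel=0)
a=shot("top","t0.png");b=shot("scene","s0.png")
cv2.imwrite("pics/both.png",cv2.resize(cv2.cvtColor(np.vstack([a,b]),cv2.COLOR_RGB2BGR),(450,600*675//675)) if 0 else cv2.cvtColor(np.hstack([a,b]),cv2.COLOR_RGB2BGR)[:, :])
for n in("top","scene"):
    c=cam(n); print(n,c[0][0,0],-c[2].T@c[3])
    for q in Z:
        print(q,[(np.round(d["at"]).tolist(),round(d["conf"],2),at_z(c,d["at"],Z[q]).round(3).tolist()) for d in r.place_of(n,q)[:4]])
print(r.read_state())
E
```

```text
top 487.88972265856273 [ 0.32686129 -0.01254436  1.60391498]
bottle [([305.0, 195.0], 0.87, [0.555, -0.165, 0.0])]
spout_tip [([278.0, 195.0], 0.66, [0.542, -0.073, 0.106]), ([305.0, 197.0], 0.57, [0.536, -0.155, 0.106])]
head_top [([310.0, 188.0], 0.7, [0.546, -0.161, 0.207])]
cup_mid [([154.0, 163.0], 0.8, [0.671, 0.334, 0.019]), ([183.0, 218.0], 0.77, [0.484, 0.236, 0.019]), ([218.0, 253.0], 0.72, [0.371, 0.122, 0.019]), ([162.0, 270.0], 0.59, [0.318, 0.305, 0.019])]
cup_grip [([230.0, 279.0], 0.91, [0.287, 0.083, 0.036]), ([138.0, 286.0], 0.91, [0.267, 0.379, 0.036]), ([158.0, 224.0], 0.64, [0.466, 0.314, 0.036]), ([157.0, 190.0], 0.57, [0.577, 0.319, 0.036])]
saucer_mid [([208.0, 141.0], 0.94, [0.743, 0.157, 0.009])]
roller_mid [([364.0, 216.0], 0.71, [0.481, -0.354, 0.023]), ([155.0, 224.0], 0.25, [0.466, 0.326, 0.023])]
switch_panel [([306.0, 142.0], 0.94, [0.739, -0.174, 0.0])]
scene 385.9576743004331 [ 1.10581781 -0.82638525  0.86025792]
bottle [([230.0, 252.0], 0.65, [0.536, -0.155, 0.0])]
spout_tip [([248.0, 212.0], 0.88, [0.543, -0.065, 0.106])]
head_top [([232.0, 203.0],
[... 663 characters left out ...]
oint_positions': array([-1.14060656,  0.33221961, -0.06469688,  1.46007343,  0.02161265,
        1.34989691, -0.08847778]), 'joint_vel': array([-0.00045511, -0.00027928, -0.00082439,  0.00052153,  0.00075305,
       -0.00066786,  0.00100887]), 'joint_torque': array([ 8.96850433e-04, -6.23036170e+01,  2.46068247e-02, -3.90134740e+01,
       -6.13140967e-02,  3.13294306e-02,  6.18578980e-06]), 'ee_pos': array([0.27342591, 0.56205571, 0.22257596]), 'eef_rot': array([2.24453820e-01, 9.74484726e-01, 4.83794850e-05, 7.03632019e-06]), 'ft_force': array([-0.11012913,  0.51433025,  0.03719647]), 'torque': array([-0.00489387, -0.011628  ,  0.0035661 ]), 'grip_force': 0.0, 'width': 0.08659549144044897}
```

View pics/t0.png

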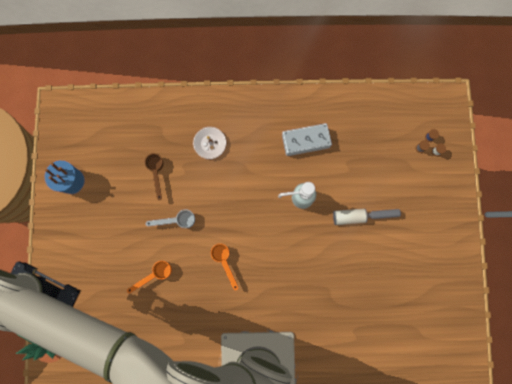

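View pics/s0.png

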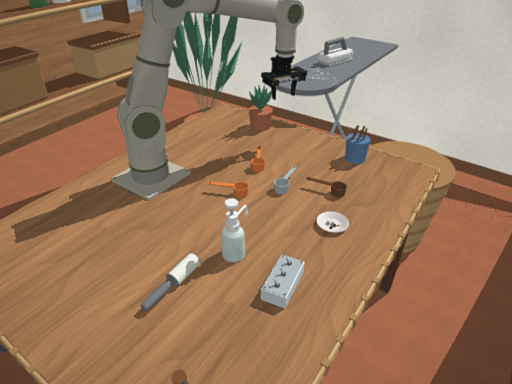

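The top picture shows the steel cup at about (185,219) with its handle to the left. The bottle is at (305,195) with the spout tip at about (282,195). The orange and brown cups are decoys. I'll move above the steel handle.

Request:
drive_tool:
  moves:
    - [[-0.029,-0.013,0,0,0,0,0.6],[-0.029,-0.013,0,0,0,0,0.6],[-0.029,-0.013,0,0,0,0,0.6],[-0.029,-0.013,0,0,0,0,0.6],[-0.029,-0.013,0,0,0,0,0.6],[-0.029,-0.013,0,0,0,0,0.6],[-0.029,-0.013,0,0,0,0,0.6],[-0.029,-0.013,0,0,0,0,0.6],[-0.029,-0.013,0,0,0,0,0.6],[-0.029,-0.013,0,0,0,0,0.6]]
  squeeze: 15

```text
time: 1.9
ee_pos: [0.4781, 0.3172, 0.2227]
eef_rot: [0.224, 0.974, 0.0, 0.0]
ft_force: [-0.3, 0.5, -0.7]
width: 0.0524
grip_force: 0.0
```

Request:
drive_tool:
  moves:
    - [[0,0,0,0,0,0.135,0.6],[0,0,0,0,0,0.135,0.6],[0,0,0,0,0,0.135,0.6],[0,0,0,0,0,0.135,0.6],[0,0,0,0,0,0.135,0.6],[0,0,0,0,0,0.135,0.6],[0,0,0,0,0,0.135,0.6],[0,0,0,0,0,0,0.6],[0,0,0,0,0,0,0.6]]

```text
time: 2.8
ee_pos: [0.4773, 0.3184, 0.2226]
eef_rot: [0.642, 0.767, 0.0, -0.0]
ft_force: [-0.1, 0.3, -0.6]
width: 0.0524
grip_force: 0.0
```

Run:
```python
from h import *
st=r.read_state(); print(st["ee_pos"],st["eef_rot"],st["width"]); c=cam("wrist",st); shot("wrist","w1.png")
ax=R.from_quat(st["eef_rot"]).as_matrix(); print(ax.round(3))
for q,z in dict(cup_mid=.019,cup_grip=.0355).items():
    print(q,[(np.round(d["at"]).tolist(),round(d["conf"],2),at_z(c,d["at"],z).round(4).tolist()) for d in r.place_of("wrist",q)[:4]])
```

```text
[0.477272   0.3183657  0.22260967] [ 6.41752210e-01  7.66912051e-01  8.00846744e-05 -6.76816781e-06] 0.052350054163292706
[[-0.176  0.984  0.   ]
 [ 0.984  0.176  0.   ]
 [ 0.     0.    -1.   ]]
cup_mid [([239.0, 241.0], 0.88, [0.4838, 0.2291, 0.019]), ([114.0, 161.0], 0.8, [0.3212, 0.3031, 0.019]), ([410.0, 189.0], 0.63, [0.675, 0.3318, 0.019]), ([244.0, 171.0], 0.29, [0.4738, 0.3181, 0.019])]
cup_grip [([334.0, 190.0], 0.88, [0.579, 0.3168, 0.0355]), ([64.0, 84.0], 0.85, [0.2698, 0.38, 0.0355]), ([244.0, 169.0], 0.82, [0.4729, 0.3232, 0.0355])]
```

View pics/w1.png

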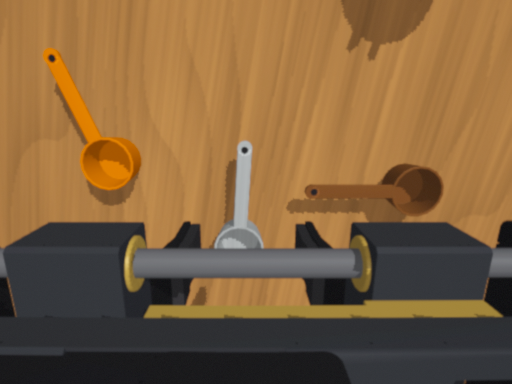

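The wrist picture shows the steel handle running from its hole at (244,150) to the cup at (239,241). The measured grip point is 94.7 mm from the cup axis, against the 95 mm given. I'll go down and grasp.

Request:
drive_tool:
  moves:
    - [[0.0035,-0.0037,0.02,0,0,0.06,0.6],[0,0,0.02,0,0,0,0.6],[0,0,0.02,0,0,0,0.6],[0,0,0.02,0,0,0,0.6],[0,0,0.02,0,0,0,0.6],[0,0,0.02,0,0,0,0.6],[0,0,0.02,0,0,0,0.6],[0,0,0.02,0,0,0,0.6],[0,0,0.02,0,0,0,0.6],[0,0,0.02,0,0,0,0.6]]

```text
time: 3.95
ee_pos: [0.4731, 0.3211, 0.0218]
eef_rot: [0.665, 0.747, 0.0, -0.0]
ft_force: [0.3, -0.4, -0.2]
width: 0.0525
grip_force: 0.0
```

Request:
drive_tool:
  moves:
    - [[0,0,0.006,0,0,0,0.6],[0,0,0,0,0,0,0.4],[0,0,0,0,0,0,0.3],[0,0,0,0,0,0,0.2],[0,0,0,0,0,0,0.1],[0,0,0,0,0,0,0],[0,0,0,0,0,0,0],[0,0,0,0,0,0,0]]

```text
time: 4.75
ee_pos: [0.4731, 0.3213, 0.0168]
eef_rot: [0.666, 0.746, 0.0, -0.0]
ft_force: [-0.4, 0.2, 0.3]
width: 0.0158
grip_force: 15.0
```

Run:
```python
from h import *
Z=dict(spout_tip=.106,head_top=.207,bottle=0,cup_mid=.019)
for n in("top","scene"):
  r.camera(n);c=cam(n)
  for q,z in Z.items():
    print(n,q,[(round(d["conf"],2),at_z(c,d["at"],z).round(4).tolist()[:2]) for d in r.place_of(n,q)[:3]])
st=r.read_state();print(st["ee_pos"],st["width"],R.from_quat(st["eef_rot"]).as_matrix().round(3))
im=r.camera("top")[150:240,130:330];im2=r.camera("scene")[140:290,170:370]
cv2.imwrite("pics/z.png",cv2.cvtColor(np.vstack([cv2.resize(im,(600,270),interpolation=2),cv2.resize(im2,(600,330))]),cv2.COLOR_RGB2BGR))
```

```text
top spout_tip [(0.76, [0.5541, -0.0744])]
top head_top [(0.46, [0.5452, -0.1548])]
top bottle [(0.65, [0.5451, -0.1649])]
top cup_mid [(0.79, [0.372, 0.1201]), (0.72, [0.7368, -0.169]), (0.65, [0.6692, 0.3462])]
scene spout_tip [(0.85, [0.553, -0.0702])]
scene head_top [(0.72, [0.5405, -0.1472])]
scene bottle [(0.97, [0.5419, -0.1557])]
scene cup_mid [(0.86, [0.3846, 0.1062]), (0.79, [0.4895, 0.2197]), (0.7, [0.6752, 0.3422])]
[0.47310475 0.32124002 0.01661514] 0.015971966543658855 [[-0.113  0.994  0.   ]
 [ 0.994  0.113  0.   ]
 [ 0.     0.    -1.   ]]
```

View pics/z.png

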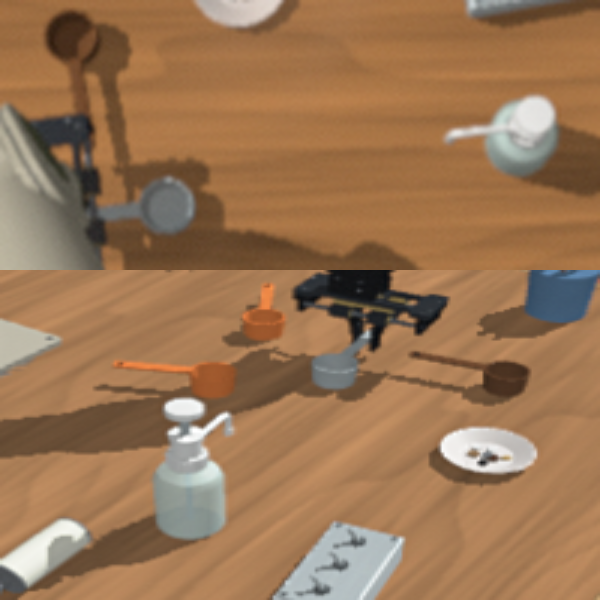

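The handle is held at 16 mm width, and both views show the cup standing. The spout tip shows at about (280,196) in the top picture. I'll slide the cup toward the spout, stop short and look.

Request:
drive_tool:
  moves:
    - [[-0.008,0.001,0,0,0,0,0],[-0.016,0.002,0,0,0,0,0],[-0.02,0.002,0,0,0,0,0],[-0.02,0.002,0,0,0,0,0],[-0.02,0.002,0,0,0,0,0],[-0.02,0.002,0,0,0,0,0],[-0.02,0.002,0,0,0,0,0],[-0.02,0.002,0,0,0,0,0],[-0.02,0.002,0,0,0,0,0],[-0.02,0.002,0,0,0,0,0]]

```text
time: 6.35
ee_pos: [0.5127, 0.1378, 0.0166]
eef_rot: [0.667, 0.745, -0.0, 0.0]
ft_force: [0.3, 1.3, 0.2]
width: 0.016
grip_force: 15.0
```

Request:
drive_tool:
  moves:
    - [[-0.02,0.002,0,0,0,0,0],[-0.02,0.002,0,0,0,0,0],[-0.02,0.002,0,0,0,0,0],[-0.016,0.003,0,0,0,0,0],[-0.01,0.002,0,0,0,0,0],[0,0,0,0,0,0,0],[0,0,0,0,0,0,0]]

```text
time: 7.05
ee_pos: [0.533, 0.0558, 0.0164]
eef_rot: [0.666, 0.746, -0.0, -0.0]
ft_force: [0.5, -0.0, 0.9]
width: 0.0154
grip_force: 15.0
```

Run:
```python
from h import *
st=r.read_state();print(st["ee_pos"],st["width"],st["ft_force"],R.from_quat(st["eef_rot"]).as_matrix().round(3)[:,0])
Z=dict(spout_tip=.106,head_top=.207,bottle=0,cup_mid=.019,cup_grip=.0355)
ims=[]
for n in("top","scene"):
  ims.append(r.camera(n));c=cam(n)
  for q,z in Z.items():
    print(n,q,[(np.round(d["at"]).tolist(),round(d["conf"],2),at_z(c,d["at"],z).round(4).tolist()[:2]) for d in r.place_of(n,q)[:3]])
cv2.imwrite("pics/z2.png",cv2.cvtColor(np.hstack([cv2.resize(ims[0][150:250,240:330],(360,400),interpolation=2),cv2.resize(ims[1][170:270,200:300],(400,400),interpolation=2)]),cv2.COLOR_RGB2BGR))
```

```text
[0.53302899 0.05584767 0.0163845 ] 0.015385125978993077 [ 0.46709051 -0.03727232  0.85090558] [-0.112  0.994 -0.   ]
top spout_tip [([279.0, 194.0], 0.57, [0.545, -0.0742])]
top head_top [([306.0, 187.0], 0.47, [0.5511, -0.1509])]
top bottle [([305.0, 196.0], 0.92, [0.5521, -0.1668])]
top cup_mid [([152.0, 163.0], 0.77, [0.6704, 0.3405]), ([263.0, 201.0], 0.56, [0.5357, -0.0261]), ([219.0, 252.0], 0.38, [0.372, 0.1192])]
top cup_grip [([136.0, 287.0], 0.91, [0.2654, 0.3838]), ([158.0, 187.0], 0.66, [0.5873, 0.3167])]
scene spout_tip [([248.0, 217.0], 0.7, [0.5549, -0.0839]), ([232.0, 254.0], 0.38, [0.6142, -0.2402])]
scene head_top [([232.0, 202.0], 0.55, [0.5549, -0.1573])]
scene bottle [([233.0, 252.0], 0.91, [0.5444, -0.1501])]
scene cup_mid [([340.0, 188.0], 0.84, [0.678, 0.3417]), ([254.0, 231.0], 0.78, [0.5518, -0.0472]), ([258.0, 164.0], 0.59, [0.321, 0.3065])]
scene cup_grip [([268.0, 211.0], 0.87, [0.542, 0.05]), ([316.0, 179.0], 0.78, [0.5833, 0.3269]), ([220.0, 186.0], 0.65, [0.3133, 0.0718])]
```

View pics/z2.png

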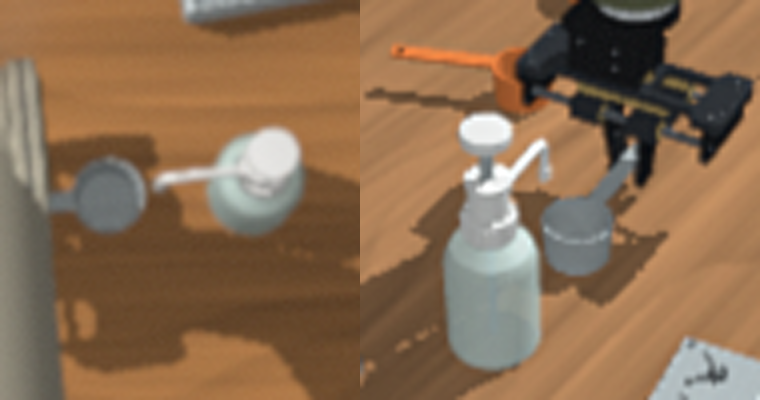

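Run:
```python
from h import *
from scipy.optimize import least_squares
T=cam("top");S=cam("scene")
for n,c,p,z in[("spout top",T,(281,195.6),.141),("spout lower",T,(281,195.6),.106),("knob",T,(308,188.7),.207),("body",T,(304,196.7),.06),("cup rim",T,(267.2,199),.038),("knob s",S,(231.7,202.5),.207),("spout s",S,(246.2,214.5),.106),("bodyfoot s",S,(233,251),0)]:
    print(n,at_z(c,p,z)[:2].round(4))
def res(v):
    x,y,a=v[:3]; tx,ty=x-.08*np.sin(a),y+.08*np.cos(a)
    return np.concatenate([(proj(T,[[tx,ty,.141],[x,y,.207],[x,y,.06]])-[[281,195.6],[308,188.7],[304,196.7]]).ravel(),
      (proj(S,[[tx,ty,.106],[x,y,.207]])-[[246.2,214.5],[231.7,202.5]]).ravel()])
s=least_squares(res,[.55,-.155,0]);x,y,a=s.x;print(s.x,s.fun.round(1),"tip",x-.08*np.sin(a),y+.08*np.cos(a))
```

```text
spout top [ 0.5358 -0.0799]
spout lower [ 0.5408 -0.0815]
knob [ 0.5451 -0.1557]
body [ 0.5425 -0.1571]
cup rim [ 0.5401 -0.0397]
knob s [ 0.5547 -0.1585]
spout s [ 0.5445 -0.078 ]
bodyfoot s [ 0.5403 -0.1453]
[ 0.54707059 -0.15663984  0.09826097] [-1.  -1.1  0.3 -0.7 -0.2 -1.4 -1.2 -0.8 -1.7 -1.3] tip 0.5392223532446634 -0.07702573351847464
```

Request:
drive_tool:
  moves:
    - [[-0.01,-0.001,0,0,0,0,0],[-0.012,-0.001,0,0,0,0,0],[-0.01,-0.001,0,0,0,0,0],[-0.005,-0.001,0,0,0,0,0],[0,0,0,0,0,0,0],[0,0,0,0,0,0,0.1],[0,0,0,0,0,0,0.3],[0,0,0,0,0,0,0.5],[0,0,0,0,0,0,0.5],[0,0,0,0,0,0,0.5]]

```text
time: 8.65
ee_pos: [0.5335, 0.0192, 0.0165]
eef_rot: [0.666, 0.746, 0.0, -0.0]
ft_force: [-0.5, 0.0, -0.9]
width: 0.0388
grip_force: 0.0
```

Request:
drive_tool:
  moves:
    - [[0,0,-0.01,0,0,0,0.5],[0,0,-0.02,0,0,0,0.5],[0,0,-0.03,0,0,0,0.5],[0.01,0,-0.03,0,0,0,0.5],[0.01,0,-0.03,0,0,0,0.5],[0.01,0,-0.03,0,0,0,0.3],[0.01,0,-0.03,0,0,0,0],[0.01,0,-0.03,0,0,0,0],[0.01,0,-0.03,0,0,0,0],[0,0,-0.03,0,0,0,0]]

```text
time: 9.65
ee_pos: [0.5262, 0.08, 0.2886]
eef_rot: [0.665, 0.747, 0.001, -0.0]
ft_force: [0.2, -0.0, -0.0]
width: 0.0113
grip_force: 0.0
```

Run:
```python
from h import *
st=r.read_state();print(st["ee_pos"],st["width"],st["ft_force"],R.from_quat(st["eef_rot"]).as_matrix().round(3)[:,0])
Z=dict(spout_tip=.106,head_top=.207,bottle=0,cup_mid=.019,cup_grip=.0355)
ims=[]
for n in("top","scene","wrist"):
  c=cam(n);ims.append(r.camera(n))
  for q,z in Z.items():
    print(n,q,[(np.round(d["at"]).tolist(),round(d["conf"],2),at_z(c,d["at"],z).round(4).tolist()[:2]) for d in r.place_of(n,q)[:3]])
b=np.hstack([cv2.resize(ims[0][150:250,240:330],(270,300),interpolation=2),cv2.resize(ims[1][170:270,200:300],(300,300),interpolation=2)])
cv2.imwrite("pics/z3.png",cv2.cvtColor(np.vstack([b,cv2.resize(ims[2],(570,300))]),cv2.COLOR_RGB2BGR))
```

```text
[0.52623172 0.08002507 0.28862942] 0.011323531962099365 [ 0.16471336 -0.02833209 -0.0140307 ] [-0.115  0.993  0.001]
top spout_tip [([279.0, 197.0], 0.92, [0.5371, -0.0758])]
top head_top [([307.0, 189.0], 0.41, [0.5446, -0.1539])]
top bottle [([305.0, 198.0], 0.6, [0.5471, -0.1666])]
top cup_mid [([154.0, 161.0], 0.93, [0.6761, 0.3349]), ([279.0, 201.0], 0.9, [0.5348, -0.0792]), ([163.0, 268.0], 0.76, [0.3242, 0.3003])]
top cup_grip [([138.0, 285.0], 0.92, [0.271, 0.3787]), ([155.0, 188.0], 0.82, [0.5842, 0.3255]), ([247.0, 203.0], 0.67, [0.5273, 0.0254])]
scene spout_tip [([334.0, 224.0], 0.69, [0.7867, 0.0394]), ([248.0, 214.0], 0.61, [0.5489, -0.0719])]
scene head_top [([230.0, 200.0], 0.56, [0.5434, -0.1522])]
scene bottle [([231.0, 249.0], 0.95, [0.5306, -0.1433])]
scene cup_mid [([247.0, 234.0], 0.84, [0.5436, -0.0722]), ([339.0, 190.0], 0.67, [0.6824, 0.3287]), ([259.0, 166.0], 0.6, [0.3309, 0.2979])]
scene cup_grip [([216.0, 185.0], 0.87, [0.2944, 0.0682]), ([261.0, 218.0], 0.8, [0.5438, 0.003]), ([315.0, 180.0], 0.51, [0.5828, 0.318])]
wrist spout_tip [([242.0, 299.0], 0.37, [0.5389, -0.0778])]
wrist head_top []
wrist bottle [([246.0, 307.0], 0.55, [0.552, -0.1616])]
wrist cup_mid [([133.0, 124.0], 0.88, [0.3694, 0.1129])]
wrist cup_grip [([248.0, 209.0], 0.86, [0.5349, 0.0167]), ([66.0, 145.0], 0.67, [0.2886, 0.0775])]
```

View pics/z3.png

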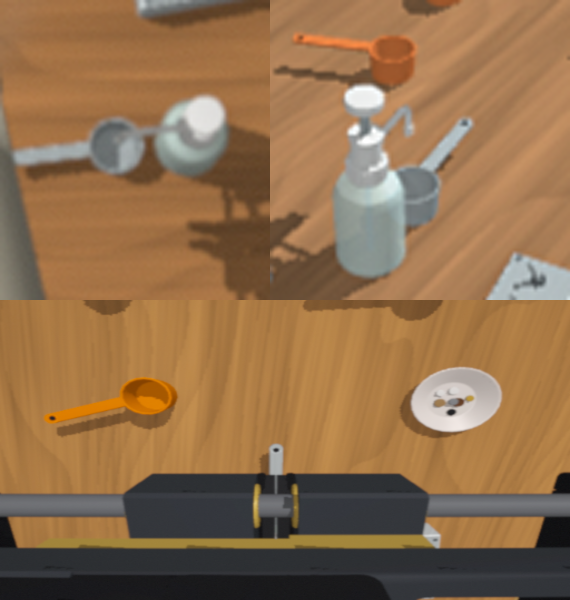

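Top and scene views show the cup standing under the spout, at (279,201) and (247,234), and let go. I'll go above the knob with the fingers shut.

Request:
drive_tool:
  moves:
    - [[-0.024,-0.001,0,0,0,0,0],[-0.024,-0.001,0,0,0,0,0],[-0.024,-0.001,0,0,0,0,0],[-0.024,-0.001,0,0,0,0,0],[-0.024,-0.001,0,0,0,0,0],[-0.024,-0.001,0,0,0,0,0],[-0.024,0,0,0,0,0,0],[-0.024,0,0,0,0,0,0],[-0.024,0,0,0,0,0,0],[-0.02,0,0,0,0,0,0]]

```text
time: 11.55
ee_pos: [0.5474, -0.158, 0.2866]
eef_rot: [0.666, 0.746, -0.0, 0.0]
ft_force: [0.8, 0.9, 0.3]
width: 0.0006
grip_force: 0.0
```

Request:
drive_tool:
  moves:
    - [[0,0,0.02,0,0,0,0],[0,0,0.02,0,0,0,0],[0,0,0.016,0,0,0,0],[0,0,0.006,0,0,0,0],[0,0,0,0,0,0,0],[0,0,0,0,0,0,0]]

```text
time: 12.15
ee_pos: [0.5478, -0.1567, 0.2254]
eef_rot: [0.666, 0.746, 0.0, 0.0]
ft_force: [1.6, -0.1, 0.6]
width: 0.0006
grip_force: 0.0
```

Run:
```python
from h import *
st=r.read_state();print(st["ee_pos"],st["width"],st["ft_force"],R.from_quat(st["eef_rot"]).as_matrix().round(3)[:,0])
ims=[]
for n in("top","scene"):
  c=cam(n);ims.append(r.camera(n)); print(n,"tcp px",proj(c,st["ee_pos"]))
b=np.hstack([cv2.resize(ims[0][150:250,240:330],(360,400),interpolation=2),cv2.resize(ims[1][170:270,180:280],(400,400),interpolation=2)])
cv2.imwrite("pics/z4.png",cv2.cvtColor(b,cv2.COLOR_RGB2BGR))
```

```text
[ 0.54778141 -0.15666181  0.2253638 ] 0.0005624469526307732 [ 1.55584545 -0.05439219  0.55028421] [-0.113  0.994 -0.   ]
top tcp px [[308.9318318  186.78458905]]
scene tcp px [[229.90530084 196.05244496]]
```

View pics/z4.png

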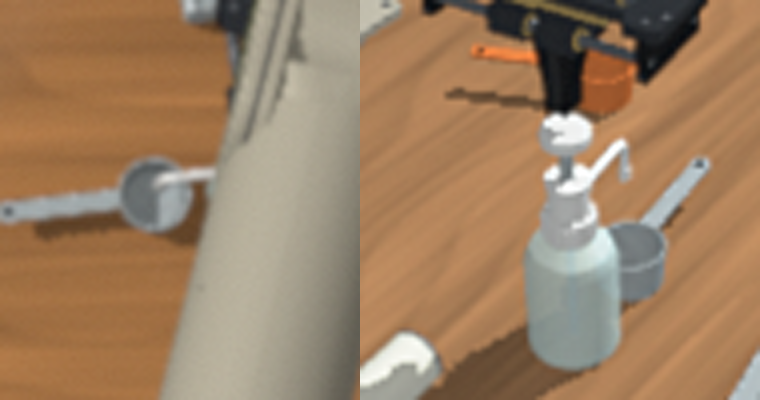

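The scene picture shows the shut fingertips right above the knob, within about 2 mm. I'll start pressing.

Request:
drive_tool:
  moves:
    - [[0,0,0.008,0,0,0,0],[0,0,0.004,0,0,0,0],[0,0,0.002,0,0,0,0],[0,0,0.002,0,0,0,0],[0,0,0.002,0,0,0,0],[0,0,0.001,0,0,0,0],[0,0,0.001,0,0,0,0],[0,0,0,0,0,0,0]]

```text
time: 13.05
ee_pos: [0.5474, -0.1566, 0.2045]
eef_rot: [0.666, 0.746, 0.0, -0.0]
ft_force: [-0.2, 0.3, 1.4]
width: 0.0002
grip_force: 0.5
```

Request:
drive_tool:
  moves:
    - [[0,0,0.001,0,0,0,0],[0,0,0.001,0,0,0,0],[0,0,0.001,0,0,0,0],[0,0,0,0,0,0,0]]

```text
time: 13.45
ee_pos: [0.5474, -0.1566, 0.2014]
eef_rot: [0.666, 0.746, -0.0, -0.0]
ft_force: [-0.3, 0.4, 1.6]
width: 0.0003
grip_force: 0.6
```

Request:
drive_tool:
  moves:
    - [[0,0,0.0007,0,0,0,0],[0,0,0.0007,0,0,0,0],[0,0,0,0,0,0,0]]

```text
time: 13.75
ee_pos: [0.5474, -0.1566, 0.2]
eef_rot: [0.666, 0.746, -0.0, -0.0]
ft_force: [-0.2, -0.4, 1.5]
width: 0.0006
grip_force: 0.7
```

Request:
drive_tool:
  moves:
    - [[0,0,0.0007,0,0,0,0],[0,0,0.0007,0,0,0,0],[0,0,0,0,0,0,0]]

```text
time: 14.05
ee_pos: [0.5474, -0.1566, 0.1986]
eef_rot: [0.666, 0.746, 0.0, -0.0]
ft_force: [0.1, -0.4, 0.9]
width: 0.0005
grip_force: 0.7
```

Request:
drive_tool:
  moves:
    - [[0,0,0.0007,0,0,0,0],[0,0,0.0007,0,0,0,0],[0,0,0,0,0,0,0]]

```text
time: 14.35
ee_pos: [0.5474, -0.1566, 0.1972]
eef_rot: [0.666, 0.746, 0.0, -0.0]
ft_force: [0.3, -0.0, 1.2]
width: 0.0004
grip_force: 0.8
```

Request:
drive_tool:
  moves:
    - [[0,0,0.0007,0,0,0,0],[0,0,0.0007,0,0,0,0],[0,0,0,0,0,0,0]]

```text
time: 14.65
ee_pos: [0.5476, -0.1566, 0.1964]
eef_rot: [0.666, 0.746, 0.0, 0.0]
ft_force: [-1.7, 0.8, 6.2]
width: 0.0001
grip_force: 2.7
```

Request:
drive_tool:
  moves:
    - [[0,0,0.0007,0,0,0,0],[0,0,0.0007,0,0,0,0],[0,0,0,0,0,0,0]]

```text
time: 14.95
ee_pos: [0.5477, -0.1567, 0.1952]
eef_rot: [0.666, 0.746, 0.0, 0.0]
ft_force: [-1.0, 0.7, 7.3]
width: 0.0006
grip_force: 3.7
```

Request:
drive_tool:
  moves:
    - [[0,0,0.0007,0,0,0,0],[0,0,0.0007,0,0,0,0],[0,0,0,0,0,0,0]]

```text
time: 15.25
ee_pos: [0.5478, -0.1567, 0.194]
eef_rot: [0.666, 0.746, 0.0, 0.0]
ft_force: [-1.9, 0.6, 9.0]
width: 0.0003
grip_force: 4.4
```

The first stop is at about z 0.1965, and I'm now a little past it. I'll ease back to about 7 N and pause.

Request:
drive_tool:
  moves:
    - [[0,0,-0.0007,0,0,0,0],[0,0,-0.0007,0,0,0,0],[0,0,0,0,0,0,0]]

```text
time: 15.55
ee_pos: [0.5478, -0.1567, 0.1954]
eef_rot: [0.666, 0.746, 0.001, 0.0]
ft_force: [-2.5, 0.5, 8.2]
width: 0.0006
grip_force: 3.8
```

Request:
drive_tool:
  moves:
    - [[0,0,0,0,0,0,0],[0,0,0,0,0,0,0],[0,0,0,0,0,0,0]]

```text
time: 15.85
ee_pos: [0.5478, -0.1567, 0.1954]
eef_rot: [0.666, 0.746, 0.0, 0.0]
ft_force: [-1.8, 0.5, 8.6]
width: 0.0009
grip_force: 3.9
```

Request:
drive_tool:
  moves:
    - [[0,0,0,0,0,0,0],[0,0,0,0,0,0,0],[0,0,0,0,0,0,0],[0,0,0,0,0,0,0],[0,0,0,0,0,0,0]]

```text
time: 16.35
ee_pos: [0.5478, -0.1567, 0.1953]
eef_rot: [0.666, 0.746, 0.0, 0.0]
ft_force: [-2.2, 0.7, 8.8]
width: 0.0003
grip_force: 3.9
```

Request:
drive_tool:
  moves:
    - [[0,0,-0.0007,0,0,0,0],[0,0,0,0,0,0,0],[0,0,0,0,0,0,0],[0,0,0,0,0,0,0],[0,0,0,0,0,0,0],[0,0,0,0,0,0,0],[0,0,0,0,0,0,0],[0,0,0,0,0,0,0],[0,0,0,0,0,0,0]]

```text
time: 17.25
ee_pos: [0.5477, -0.1567, 0.1959]
eef_rot: [0.666, 0.746, 0.0, 0.0]
ft_force: [-1.7, 0.5, 6.6]
width: -0.0001
grip_force: 3.5
```

Request:
drive_tool:
  moves:
    - [[0,0,0.0008,0,0,0,0],[0,0,0.0008,0,0,0,0],[0,0,0.0006,0,0,0,0],[0,0,0,0,0,0,0]]

```text
time: 17.65
ee_pos: [0.5479, -0.1567, 0.194]
eef_rot: [0.666, 0.746, 0.001, 0.001]
ft_force: [-2.3, -0.0, 8.5]
width: -0.0
grip_force: 4.4
```

Request:
drive_tool:
  moves:
    - [[0,0,0.0007,0,0,0,0],[0,0,0.0005,0,0,0,0],[0,0,0,0,0,0,0]]

```text
time: 17.95
ee_pos: [0.548, -0.1567, 0.1929]
eef_rot: [0.666, 0.746, 0.001, 0.001]
ft_force: [-2.1, 0.7, 10.4]
width: 0.0005
grip_force: 5.0
```

Request:
drive_tool:
  moves:
    - [[0,0,0.0005,0,0,0,0],[0,0,0.0004,0,0,0,0],[0,0,0,0,0,0,0]]

```text
time: 18.25
ee_pos: [0.548, -0.1567, 0.1922]
eef_rot: [0.666, 0.746, 0.001, 0.001]
ft_force: [-1.6, 0.4, 10.1]
width: 0.0004
grip_force: 5.4
```

Request:
drive_tool:
  moves:
    - [[0,0,0.0003,0,0,0,0],[0,0,0,0,0,0,0]]

```text
time: 18.45
ee_pos: [0.5481, -0.1568, 0.1919]
eef_rot: [0.666, 0.746, 0.001, 0.001]
ft_force: [-2.0, 0.5, 11.4]
width: 0.0003
grip_force: 5.5
```

Request:
drive_tool:
  moves:
    - [[0,0,0.0003,0,0,0,0],[0,0,0,0,0,0,0]]

```text
time: 18.65
ee_pos: [0.5481, -0.1568, 0.1917]
eef_rot: [0.666, 0.746, 0.001, 0.001]
ft_force: [-2.5, 1.3, 11.3]
width: 0.0003
grip_force: 5.6
```

Request:
drive_tool:
  moves:
    - [[0,0,0.0003,0,0,0,0],[0,0,0,0,0,0,0]]

```text
time: 18.85
ee_pos: [0.5481, -0.1568, 0.1914]
eef_rot: [0.666, 0.746, 0.001, 0.001]
ft_force: [-1.7, 0.8, 11.3]
width: 0.0003
grip_force: 5.8
```

Request:
drive_tool:
  moves:
    - [[0,0,0.0003,0,0,0,0],[0,0,0,0,0,0,0]]

```text
time: 19.05
ee_pos: [0.5483, -0.1568, 0.1914]
eef_rot: [0.666, 0.746, 0.001, 0.001]
ft_force: [-3.0, 1.4, 12.9]
width: 0.0005
grip_force: 6.5
```

Request:
drive_tool:
  moves:
    - [[0,0,0.0003,0,0,0,0],[0,0,0,0,0,0,0]]

```text
time: 19.25
ee_pos: [0.5484, -0.1568, 0.1913]
eef_rot: [0.666, 0.746, 0.001, 0.001]
ft_force: [-3.4, 1.2, 14.8]
width: 0.0003
grip_force: 7.4
```

Request:
drive_tool:
  moves:
    - [[0,0,0.0002,0,0,0,0],[0,0,0,0,0,0,0],[0,0,0,0,0,0,0]]

```text
time: 19.55
ee_pos: [0.5485, -0.1569, 0.1913]
eef_rot: [0.666, 0.746, 0.001, 0.001]
ft_force: [-2.5, 0.1, 15.9]
width: 0.0006
grip_force: 8.0
```

Seated at about 16 N. I'll hold a moment, then rise gently.

Request:
drive_tool:
  moves:
    - [[0,0,0.0001,0,0,0,0],[0,0,0,0,0,0,0],[0,0,0,0,0,0,0],[0,0,0,0,0,0,0]]

```text
time: 19.95
ee_pos: [0.5486, -0.1569, 0.1913]
eef_rot: [0.666, 0.746, 0.001, 0.001]
ft_force: [-2.6, 0.2, 15.8]
width: 0.0005
grip_force: 8.3
```

Request:
drive_tool:
  moves:
    - [[0,0,-0.002,0,0,0,0],[0,0,-0.003,0,0,0,0],[0,0,-0.003,0,0,0,0],[0,0,-0.003,0,0,0,0],[0,0,-0.003,0,0,0,0],[0,0,-0.003,0,0,0,0],[0,0,-0.004,0,0,0,0],[0,0,-0.01,0,0,0,0],[0,0,-0.02,0,0,0,0],[0,0,-0.03,0,0,0,0]]

```text
time: 20.95
ee_pos: [0.5466, -0.1563, 0.2701]
eef_rot: [0.666, 0.746, -0.001, -0.001]
ft_force: [0.6, 0.2, 0.5]
width: 0.0008
grip_force: 0.0
```

Request:
drive_tool:
  moves:
    - [[0,0,-0.02,0,0,0,0],[0,0,0,0,0,0,0],[0,0,0,0,0,0,0],[0,0,0,0,0,0,0]]

```text
time: 21.35
ee_pos: [0.547, -0.1564, 0.2893]
eef_rot: [0.666, 0.746, -0.0, -0.001]
ft_force: [0.9, -0.5, -0.5]
width: 0.0004
grip_force: 0.0
```

Run:
```python
from h import *
ims=[]
for n in("top","scene"):
  c=cam(n);ims.append(r.camera(n))
  for q,z in dict(spout_tip=.106,cup_mid=.019,head_top=.207).items():
    print(n,q,[(np.round(d["at"]).tolist(),round(d["conf"],2),at_z(c,d["at"],z).round(4).tolist()[:2]) for d in r.place_of(n,q)[:3]])
b=np.hstack([cv2.resize(ims[0][150:250,240:330],(360,400),interpolation=2),cv2.resize(ims[1][170:270,180:280],(400,400),interpolation=2)])
cv2.imwrite("pics/z5.png",cv2.cvtColor(b,cv2.COLOR_RGB2BGR))
```

```text
top spout_tip [([280.0, 193.0], 0.5, [0.5486, -0.0795])]
top cup_mid [([165.0, 270.0], 0.86, [0.3174, 0.2944]), ([155.0, 162.0], 0.82, [0.6754, 0.3312]), ([273.0, 201.0], 0.67, [0.5361, -0.0599])]
top head_top [([207.0, 140.0], 0.21, [0.6946, 0.1366])]
scene spout_tip [([248.0, 214.0], 0.95, [0.5489, -0.073])]
scene cup_mid [([240.0, 188.0], 0.78, [0.366, 0.126]), ([261.0, 162.0], 0.65, [0.3209, 0.3271]), ([247.0, 235.0], 0.6, [0.5432, -0.0749])]
scene head_top [([232.0, 203.0], 0.48, [0.5573, -0.1613])]
```

View pics/z5.png

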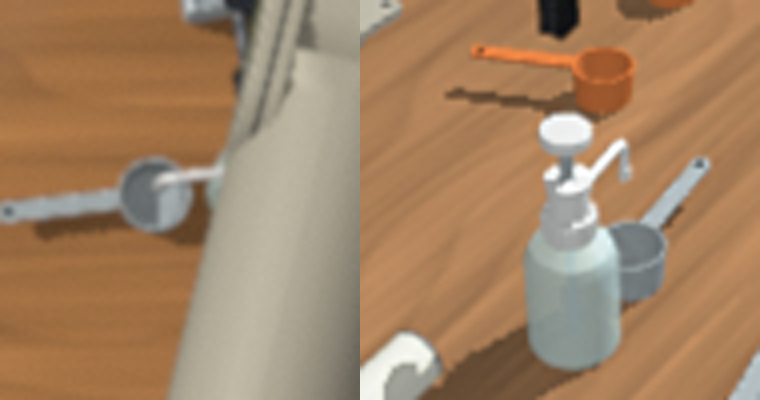

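The views show the plunger up, the bottle unmoved, the cup upright under the spout and the arm clear.

```bash
python3 -c "
from bench import r
print(r.close_job())"
```

```text
the job is handed in; nothing more can be done
None
```

I stood the steel cup under the spout and let go, pressed the plunger to its first stop (6–9 N, about 2.5 s) and then its second (about 16 N), let it come fully up, and handed the job in; no verdict came back.

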